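# Line up the press dies by diameter on the die board

## Robot

A 6-joint arm with a two-finger parallel gripper is mounted at the origin on the work surface; the furniture and walls round the work are solid. World frame = base frame: x ahead of the robot, y to its left, z up, the work surface at z = 0. Lengths are in m, angles in rad, forces in N, time in s.
With the tool pointing down it reaches from about 0.25 to 0.725 m from the base axis. Payload 4 kg.
Tool frame: the origin (TCP) lies on the centre line of the jaws, within the pads' length; the fingertips stand ahead of it and the grasp point (between the pads) lies 11 mm behind it (bot.tip_extent is the z of the fingertips in the tool frame, in m); z points along the fingers, y is the direction in which the jaws open and shut (so a half turn about z gives the same grasp; the last joint's range is limited). The gripper opens to 85 mm and grips with 20 to 120 N. Pads are 22 mm wide; open, the fingers measure 114 mm over their backs; the gripper's body (76 mm by 85 mm) begins 54 mm behind the grasp point. The pads swing forward as they close: fully open they stand 13 mm farther back than shut.
Start: joints at [-1.333, 0.241, 0.005, 1.335, 0, 1.571], TCP at [0.118, -0.486, 0.239] pointing down, gripper open.
Joint ranges: [-2.72, 2.72], [-1.05, 1.87], [-1.09, 1.28], [-1.99, 2.15], [-1.42, 1.44], [-3.14, 3.14]. Speed limits (rad/s): [2.79, 2.79, 3.14, 3.14, 3.14, 3.14].

## Interface

Orientations are given as a unit quaternion [x, y, z, w].
In Python, from workcell import bot gives the robot as it stands.
- The arm moves only by the shell command python3 -m jog 'ROWS'. ROWS is JSON, a list that holds one entry, the list of rows, each a list of 7 numbers: the shift along the world's x, y, z in m, then the turn, a rotation vector about the world's x, y, z in degrees, then the closure in counts, from 0 (fully open) to 255 (shut). In form: [[[tx, ty, tz, ax, ay, az, fingers], ...]]. A call has 1 to 10 rows; each row is the pose to reach, as a shift and turn from the pose commanded when the call began; what a row does not reach only later rows make up. A row lasts 1/12 s, in which the tool goes at most 41.7 mm and 7.16 degrees, less where a joint would pass 70% of its speed; a pose out of reach is approached as far as the arm can. A call with a gripper value outside its range is refused whole. The fingers move at their own pace and stop on an object; the grip force is fixed at half the most. Time passes only in rows, so rows that repeat a pose let the fingers close. It gives the time, the measured TCP pose, the force and the opening at its end, in the units of the state.
- bot.get_obs(): the state, without advancing time (a new reading comes with each control period).
- bot.camera(name): name is "scene" or "top"; returns the picture (384x512x3 uint8, blue, green, red); there is no depth.
- bot.camera_model(name): a dict with "K" (3x3 intrinsics, pixels), "k1" (the pictures are not rectified: a ray, as slopes to the right and down, at radius r is drawn at 1 + k1 r^2 times it, then the intrinsics apply), "T" (4x4, takes a point from camera to world coordinates). Camera axes: x right, y down, z forward; pixel columns grow to the right and rows downward; lengths in m; the calibration is good to about 2 mm. A picture is of the moment at which its call begins. camera_model takes no time and is no camera call.
- bot.job_done(): hands the job in, once; it reports no verdict.
The state is a dict: "clock": time; "joint_pos": joint angles; "joint_vel": joint speeds; "tau": joint torques, N m; "eef_pos": TCP position; "tool_rot": TCP orientation; "ft_force": force on the tool from outside, world axes, zero at the start; "ft_torque": the same for the moment, N m; "grip_width": finger opening in m.
Only numpy, scipy, OpenCV 4.12 (cv2) and the standard library are available. Lean on these libraries where they do the work, as an engineer would, in place of code of your own. Each camera call takes 0.05 s, during which the arm holds its last target. There are 200 camera calls.

## Task

Line up the four loose press dies on the wooden die board in order of diameter, one die standing upright, as it stands now, in the middle of each round rubber pad. The widest die goes on the pad next to the aluminium movement holder, and from there they get narrower step by step to the narrowest at the other end, by the loupe.

Things in the scene. Friction and masses are not known exactly. Their poses are not given: they have to be found in the camera images.
- die_42: Loose turned press die, plain light grey-white metal, low and broad: round, 42 mm across, 12 mm high, with a shallow recess in its top. Origin at the centre of its underside, z up; it stands upright at the start. Can be gripped across its 42 mm rim from above, in any direction. All other things on the worktop are fixed and at least 40 mm from the dies' centres.
- die_34: Loose turned press die, plain light grey-white metal, the second widest: round, 34 mm across, 16 mm high, with a shallow recess in its top. Origin at the centre of its underside, z up; it stands upright at the start. Can be gripped across its 34 mm rim from above, in any direction.
- die_28: Loose turned press die, darker grey-brown metal, the second narrowest: round, 28 mm across, 20 mm high, with a shallow recess in its top. Origin at the centre of its underside, z up; it stands upright at the start. Can be gripped across its 28 mm rim from above, in any direction.
- die_22: Loose turned press die, brass, the narrowest and tallest: round, 22 mm across, 26 mm high, with a shallow recess in its top. Origin at the centre of its underside, z up; it stands upright at the start. Can be gripped across its 22 mm rim from above, in any direction.
- pad_1: One of four identical dark rubber discs on the die board, 46 mm across and 2 mm thick, fixed to the board. Origin at the centre of its underside, which lies on the board 8 mm above the worktop; its top is 10 mm above the worktop. The number in its name does not tell its place in the row: the order of the four names along the board changes from start to start.
- pad_2: One of four identical dark rubber discs on the die board, 46 mm across and 2 mm thick, fixed to the board. Origin at the centre of its underside, which lies on the board 8 mm above the worktop; its top is 10 mm above the worktop. The number in its name does not tell its place in the row: the order of the four names along the board changes from start to start.
- pad_3: One of four identical dark rubber discs on the die board, 46 mm across and 2 mm thick, fixed to the board. Origin at the centre of its underside, which lies on the board 8 mm above the worktop; its top is 10 mm above the worktop. The number in its name does not tell its place in the row: the order of the four names along the board changes from start to start.
- pad_4: One of four identical dark rubber discs on the die board, 46 mm across and 2 mm thick, fixed to the board. Origin at the centre of its underside, which lies on the board 8 mm above the worktop; its top is 10 mm above the worktop. The number in its name does not tell its place in the row: the order of the four names along the board changes from start to start.
- die_board: Flat wooden strip lying fixed on the worktop, 64 mm (x) by 258 mm (y, the direction of the row) by 8 mm thick, aluminium end plates. Origin at the centre of its underside. The four pads lie on it in a row along its y axis, about 64 mm apart (each within 4 mm of y = +96, +32, -32, -96 mm and x = 0). Between it and some dies a fixed bench instrument 130 mm high juts out (nearest corner x 0.49, y 0.085 m): pass before it or above.
- movement_holder: Small aluminium watch-movement holder with two parallel bars and a brass knob, 54 x 62 x 16 mm, fixed on the worktop just beyond one end of the die board, about 166 mm from the board's centre: sometimes the board's +y end, sometimes its -y end (a black eyeglass loupe, 35 mm across and 39 mm high, stands fixed beyond the other end). Origin at the centre of its underside.
Not all that is in view belongs to the job. What is shaped like the die_42 but orange is not meant.

How it is judged:
At the end, for the whole second after the job is handed in: Each die stands upright (within 0.1 rad) and at rest on a rubber pad (underside within 3 mm of the pads' top, which is 10 mm up), its centre within 12 mm of the pad's centre, one on each pad; counted from the movement holder's end the order along the board is 42, 34, 28, 22 mm (((y of movement_holder in the frame of die_board above 0 m and y of die_42 in the frame of die_board between 0.071 and 0.121 m and y of die_34 in the frame of die_board between 0.007 and 0.057 m and y of die_28 in the frame of die_board between -0.057 and -0.007 m and y of die_22 in the frame of die_board between -0.121 and -0.071 m) or (y of movement_holder in the frame of die_board below 0 m and y of die_42 in the frame of die_board between -0.121 and -0.071 m and y of die_34 in the frame of die_board between -0.057 and -0.007 m and y of die_28 in the frame of die_board between 0.007 and 0.057 m and y of die_22 in the frame of die_board between 0.071 and 0.121 m)) and (horizontal distance between die_42 and pad_1 below 0.012 m or horizontal distance between die_42 and pad_2 below 0.012 m or horizontal distance between die_42 and pad_3 below 0.012 m or horizontal distance between die_42 and pad_4 below 0.012 m) and angle between each of die_42, die_34, die_28, die_22's own z axis and vertical below 0.1 rad and height (world z) of die_42 between 0.007 and 0.013 m and linear speed of each of die_42, die_34, die_28, die_22 below 0.02 m/s and (horizontal distance between die_34 and pad_1 below 0.012 m or horizontal distance between die_34 and pad_2 below 0.012 m or horizontal distance between die_34 and pad_3 below 0.012 m or horizontal distance between die_34 and pad_4 below 0.012 m) and height (world z) of die_34 between 0.007 and 0.013 m and (horizontal distance between die_28 and pad_1 below 0.012 m or horizontal distance between die_28 and pad_2 below 0.012 m or horizontal distance between die_28 and pad_3 below 0.012 m or horizontal distance between die_28 and pad_4 below 0.012 m) and height (world z) of die_28 between 0.007 and 0.013 m and (horizontal distance between die_22 and pad_1 below 0.012 m or horizontal distance between die_22 and pad_2 below 0.012 m or horizontal distance between die_22 and pad_3 below 0.012 m or horizontal distance between die_22 and pad_4 below 0.012 m) and height (world z) of die_22 between 0.007 and 0.013 m); the robot touches nothing.
It also fails if it takes over 102 s, if anything falls off the work surface, if the arm or the gripper's body presses on something with over 40 N, if the wrist force passes 120 N, or if a joint passes its speed limit or range.

## Working session

There is one attempt and no reset: what is moved stays moved. The work goes in short steps, Python scripts to look and compute and a shell command to move; the robot and the scene stay as the last step left them, time stands still between calls to the robot, and variables do not carry over. Pictures are saved under pics/ and viewed, about 12 in all and at most 16, crops included, and the job is handed in when it is done.

```bash
ls; mkdir -p pics
python3 - <<'E'
from workcell import bot
import cv2
for n in("scene","top"):
    cv2.imwrite(f"pics/{n}0.png",bot.camera(n)); print(n,bot.camera_model(n))
print(bot.get_obs(),bot.tip_extent)
E
```

```text
pics
scene {'K': array([[395.43877524,   0.        , 250.47679979],
       [  0.        , 395.43877524, 191.52574671],
       [  0.        ,   0.        ,   1.        ]]), 'k1': -0.11713495901035914, 'T': array([[ 0.74170415, -0.27927744,  0.60981888, -0.1620645 ],
       [-0.67063057, -0.293355  ,  0.6813204 , -0.77511776],
       [-0.011384  , -0.91430135, -0.40487461,  0.51988437],
       [ 0.        ,  0.        ,  0.        ,  1.        ]])}
top {'K': array([[459.19227036,   0.        , 248.91213609],
       [  0.        , 459.19227036, 191.61317824],
       [  0.        ,   0.        ,   1.        ]]), 'k1': -0.15161192193052064, 'T': array([[-8.83419038e-02, -9.72963415e-01,  2.13396114e-01,
         2.31464458e-01],
       [-9.96090180e-01,  8.62372606e-02, -1.91699990e-02,
         1.14632984e-02],
       [ 2.49011435e-04, -2.14255287e-01, -9.76777667e-01,
         1.37012586e+00],
       [ 0.00000000e+00,  0.00000000e+00,  0.00000000e+00,
         1.00000000e+00]])}
{'clock': 0.1, 'joint_pos': array([-1.33301946e+00,  2.41362503e-01,  3.87099901e-03,  1.33523628e+00,
       -2.59500994e-05,  1.57079300e+00]), 'joint_vel': array([ 9.18226797e-04, -7.55016457e-05,  2.30210686e-03,  4.23163838e-04,
        4.73653294e-04,  1.53153240e-03]), 'tau': array([-1.42433814e-04, -3.73138726e+01,  2.53009772e+01,  1.08461006e-02,
       -5.96047201e-06, -3.73996727e-06]), 'eef_pos': array([ 0.11763211, -0.48539021,  0.23849417]), 'tool_rot': array([ 9.92940429e-01,  1.18610171e-01, -1.27425774e-04, -9.57374835e-04]), 'ft_force': array([-0.17882286, -0.44405108, -0.15639603]), 'ft_torque': array([-0.00991038, -0.03043742, -0.01211458]), 'grip_width': 0.08549637473140176} 0.008
```

View pics/top0.png

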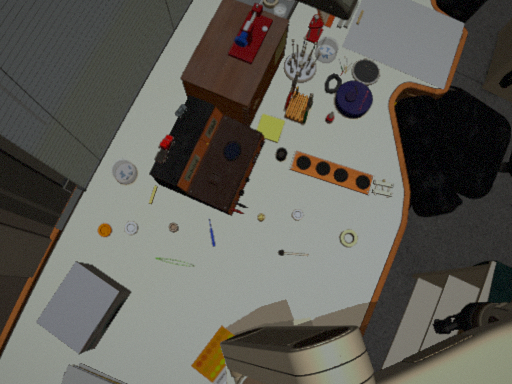

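View pics/scene0.png

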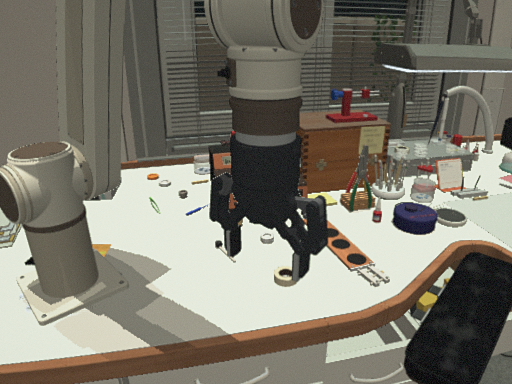

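The top view shows the board from (292,162) to (372,185), the holder at (382,187) at its right (−y) end and the loupe at (281,154). The die candidates are orange (105,230), white (131,227), grey-brown (174,227), brass (261,217), white (297,214) and a cream ring (348,238). I'll measure their sizes and enlarge them.

```bash
cat > h.py <<'E'
from workcell import bot
import cv2, numpy as np
def ray(n,uv):
    m=bot.camera_model(n);K=m["K"];k=m["k1"]
    d=np.array([k,0,0,0,0.]) 
    p=cv2.undistortPoints(np.array(uv,float).reshape(-1,1,2),K,d,).reshape(-1,2)
    r=np.c_[p,np.ones(len(p))]@m["T"][:3,:3].T
    return m["T"][:3,3],r
def onplane(n,uv,z):
    o,r=ray(n,uv); return o+r*((z-o[2])/r[:,2])[:,None]
E
python3 - <<'E'
from h import *
im=cv2.imread("pics/top0.png")
a=cv2.resize(im[195:265,90:200],None,fx=7,fy=7,interpolation=cv2.INTER_CUBIC)[:290*2]
b=cv2.resize(im[145:255,250:400],None,fx=5,fy=5,interpolation=cv2.INTER_CUBIC)
cv2.imwrite("pics/a.png",a);cv2.imwrite("pics/b.png",b)
hsv=cv2.cvtColor(im,cv2.COLOR_BGR2HSV)
# deviation from local white table
bg=cv2.medianBlur(im,41)
d=np.abs(im.astype(int)-bg).sum(2)
g=hsv[:,:,2]; 
for (u,v) in [(105,230),(131,227),(174,227),(261,217),(297,214),(348,238)]:
    w=d[v-14:v+15,u-14:u+15]; m=(w>45).astype(np.uint8)
    c=max(cv2.findContours(m,cv2.RETR_EXTERNAL,cv2.CHAIN_APPROX_NONE)[0],key=cv2.contourArea)
    x,y,ww,hh=cv2.boundingRect(c); cen,r=cv2.minEnclosingCircle(c)
    uv=np.array(cen)+[u-14,v-14]
    print((u,v),uv.round(1),ww,hh,onplane("top",uv,.01).round(3),im[v-3:v+4,u-3:u+4].mean((0,1)).round())
# pads
m=((g<60)).astype(np.uint8)
for c in cv2.findContours(m[140:205,270:400],cv2.RETR_LIST,cv2.CHAIN_APPROX_NONE,offset=(270,140))[0]:
    if cv2.contourArea(c)>50:
        M=cv2.moments(c);uv=[M['m10']/M['m00'],M['m01']/M['m00']];print("pad",np.round(uv,1),M['m00'],onplane("top",uv,.01).round(4))
E
```

```text
(105, 230) [104.5 229.9] 16 15 [[0.449 0.431 0.01 ]] [  0.  89. 151.]
(131, 227) [133. 229.] 9 13 [[0.445 0.343 0.01 ]] [152. 149. 144.]
(174, 227) [173.3 227.3] 11 11 [[0.44 0.22 0.01]] [ 81.  94. 107.]
(261, 217) [260.8 217. ] 8 9 [[ 0.448 -0.044  0.01 ]] [ 80. 118. 127.]
(297, 214) [295. 216.] 9 9 [[ 0.442 -0.146  0.01 ]] [148. 145. 141.]
(348, 238) [346.3 238.9] 16 17 [[ 0.359 -0.292  0.01 ]] [146. 151. 147.]
pad [362.3 181.9] 127.0 [[ 0.5283 -0.3655  0.01  ]]
pad [340.3 174.9] 125.5 [[ 0.5563 -0.2999  0.01  ]]
pad [322.7 168.1] 124.0 [[ 0.5824 -0.2481  0.01  ]]
pad [303.2 162.4] 125.5 [[ 0.6058 -0.1901  0.01  ]]
pad [280.9 154.1] 90.5 [[ 0.6383 -0.1244  0.01  ]]
```

View pics/a.png

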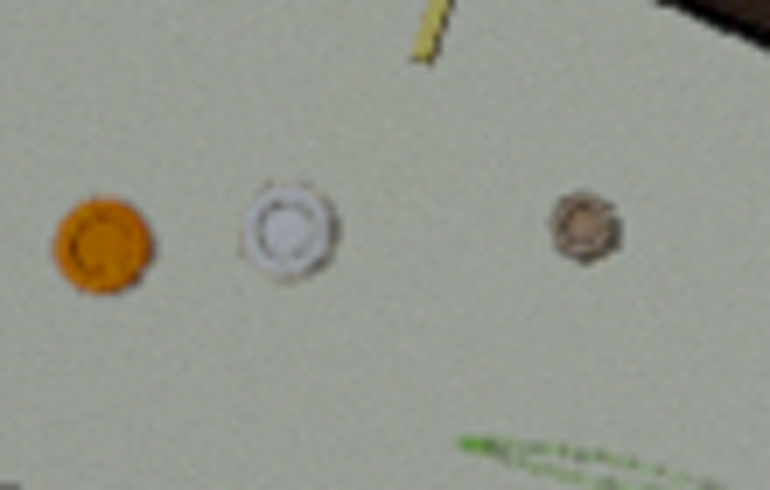

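View pics/b.png

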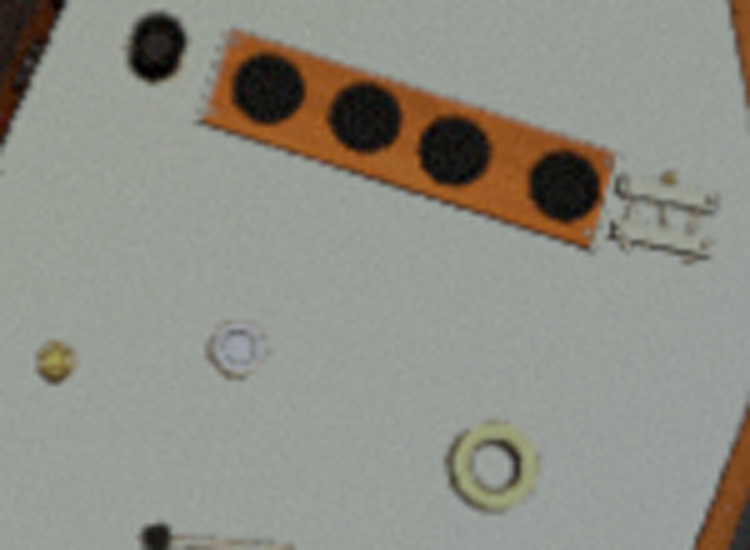

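Identification:
- die_42 is the light grey one at (131,228).
- die_34 is the smaller grey-white one at (297,214).
- die_28 is grey-brown at (173,227).
- die_22 is brass at (261,217).

The orange disc at (105,230) is the decoy. The cream open ring at (348,238) is a tape roll, being yellowish and hollow. The holder is at the image-right end, so die_42 goes on pad (362,182), then 34, 28 and 22 going left towards the loupe.

Next I'll compute the positions, and turn the jaws square to the row while testing how the tip extent varies with closure.

```bash
python3 - <<'E'
from h import *
for n,uv,z in [("42",(130.9,227.6),.009),("34",(297.1,214.3),.011),("28",(173.1,227),.012),("22",(260.8,216.8),.016)]:
    print(n,onplane("top",[uv],z).round(4))
E
python3 -m jog '[[[0.1,0.1,0,0,0,-80,160],[0.1,0.1,0,0,0,-80,160],[0.1,0.1,0,0,0,-80,160],[0.1,0.1,0,0,0,-80,160],[0.1,0.1,0,0,0,-80,160],[0.1,0.1,0,0,0,-80,160],[0.1,0.1,0,0,0,-80,160],[0.1,0.1,0,0,0,-80,160],[0.1,0.1,0,0,0,-80,160],[0.1,0.1,0,0,0,-80,160]]]'
python3 -c "
from workcell import bot;print(bot.tip_extent,bot.get_obs()['joint_pos'])"
```

```text
42 [[0.4496 0.3491 0.009 ]]
34 [[ 0.4461 -0.1532  0.011 ]]
28 [[0.4402 0.2204 0.012 ]]
22 [[ 0.4475 -0.0437  0.016 ]]
clock: 0.93
eef_pos: [0.2177, -0.3855, 0.2389]
tool_rot: [0.883, -0.469, -0.0, -0.0]
ft_force: [0.4, 0.3, 0.7]
grip_width: 0.032
0.008 [-1.05678225e+00  1.28432555e-01 -1.34902208e-01  1.30854119e+00
 -1.68554855e-05  3.06132669e+00]
```

The wrist turned towards its limit, and the row runs at about 66°, so I'll turn the other way (yaw 66°), moving above die_34.

```bash
python3 -m jog '[[[0.2,0.2,-0.08,0,0,70,80],[0.2,0.2,-0.08,0,0,70,80],[0.2,0.2,-0.08,0,0,70,80],[0.2,0.2,-0.08,0,0,70,80],[0.2,0.2,-0.08,0,0,70,80],[0.2,0.2,-0.08,0,0,70,80],[0.2,0.2,-0.08,0,0,70,80],[0.2,0.2,-0.08,0,0,70,80],[0.2,0.2,-0.08,0,0,70,80],[0.2,0.2,-0.08,0,0,70,80]]]'
python3 -m jog '[[[0.028,0.032,-0.06,0,0,52,80],[0.028,0.032,-0.06,0,0,52,80],[0.028,0.032,-0.06,0,0,52,80],[0.028,0.032,-0.06,0,0,52,80],[0.028,0.032,-0.06,0,0,52,80],[0.028,0.032,-0.06,0,0,52,80],[0.028,0.032,-0.06,0,0,52,80],[0.028,0.032,-0.06,0,0,52,80],[0.028,0.032,-0.06,0,0,52,80],[0.028,0.032,-0.06,0,0,52,80]]]'
```

```text
clock: 1.77
eef_pos: [0.4179, -0.1845, 0.1584]
tool_rot: [0.992, 0.13, -0.001, -0.001]
ft_force: [0.4, 0.6, 0.2]
grip_width: 0.0584
clock: 2.6
eef_pos: [0.4455, -0.1538, 0.099]
tool_rot: [0.837, 0.547, -0.0, -0.0]
ft_force: [-0.6, -0.9, 0.1]
grip_width: 0.0584
```

Run:
```python
from h import *
o=bot.get_obs();print(o['eef_pos'],o['tool_rot'],o['joint_pos'],o['clock'])
t=bot.camera("top")[170:260,240:360];s=bot.camera("scene")[150:350,170:400]
cv2.imwrite("pics/c.png",np.hstack([cv2.resize(t,(400,300)),cv2.resize(s,(400,300))]))
```

```text
[ 0.44548415 -0.15381724  0.09898412] [ 8.37119482e-01  5.47019931e-01 -2.50787012e-04 -3.24999510e-04] [-3.32465885e-01  2.98931228e-01 -3.06698605e-01  9.65987513e-01
  1.90006886e-06  1.65152631e+00] 2.6
```

View pics/c.png

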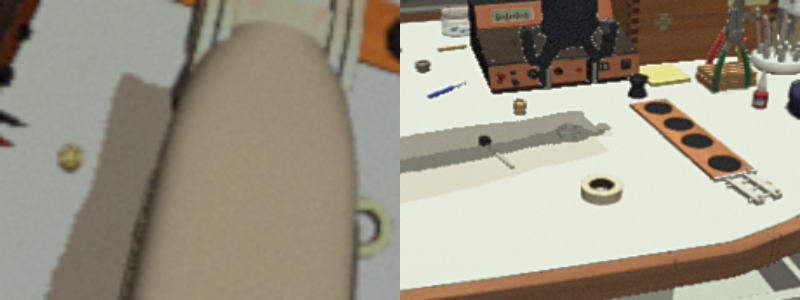

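The top view is occluded by the arm. In the scene view the gripper hangs over die_34, which lies in shadow at full-image pixel (267,237). I'll cross-check its position from this view while lowering.

```bash
python3 - <<'E'
from h import *
print(onplane("scene",[(267.2,237.3)],.012).round(3), onplane("scene",[(182.5,193)],.012).round(3), onplane("scene",[(239,221)],.015).round(3))
E
python3 -m jog '[[[0,0,-0.065,0,0,0,80],[0,0,-0.065,0,0,0,80],[0,0,-0.065,0,0,0,80],[0,0,-0.065,0,0,0,80]]]'
```

```text
[[ 0.443 -0.16   0.012]] [[0.439 0.22  0.012]] [[ 0.444 -0.05   0.015]]
clock: 3.03
eef_pos: [0.4444, -0.1535, 0.0334]
tool_rot: [0.837, 0.547, -0.001, -0.002]
ft_force: [0.6, 0.1, -0.4]
grip_width: 0.0588
```

```bash
python3 -m jog '[[[0.001,-0.002,-0.020,0,0,0,80],[0.001,-0.002,-0.020,0,0,0,80],[0.001,-0.002,-0.020,0,0,0,255],[0.001,-0.002,-0.020,0,0,0,255],[0.001,-0.002,-0.020,0,0,0,255],[0.001,-0.002,-0.020,0,0,0,255],[0.001,-0.002,-0.020,0,0,0,255],[0.001,-0.002,-0.020,0,0,0,255]]]'
```

```text
clock: 3.7
eef_pos: [0.4478, -0.1562, 0.0162]
tool_rot: [0.837, 0.547, 0.001, 0.001]
ft_force: [-2.1, 0.6, 6.3]
grip_width: 0.0303
```

```bash
python3 -m jog '[[[0,0,0.05,0,0,0,255],[0,0,0.05,0,0,0,255],[0,0,0.05,0,0,0,255],[0,0,0.05,0,0,0,255]]]'
python3 - <<'E'
from h import *
s=bot.camera("scene")[150:300,190:350]
cv2.imwrite("pics/d.png",cv2.resize(s,(640,600),interpolation=cv2.INTER_CUBIC))
E
```

```text
clock: 4.03
eef_pos: [0.4478, -0.1562, 0.0655]
tool_rot: [0.837, 0.547, 0.001, 0.001]
ft_force: [-0.6, -0.0, -1.1]
grip_width: 0.0309
```

View pics/d.png

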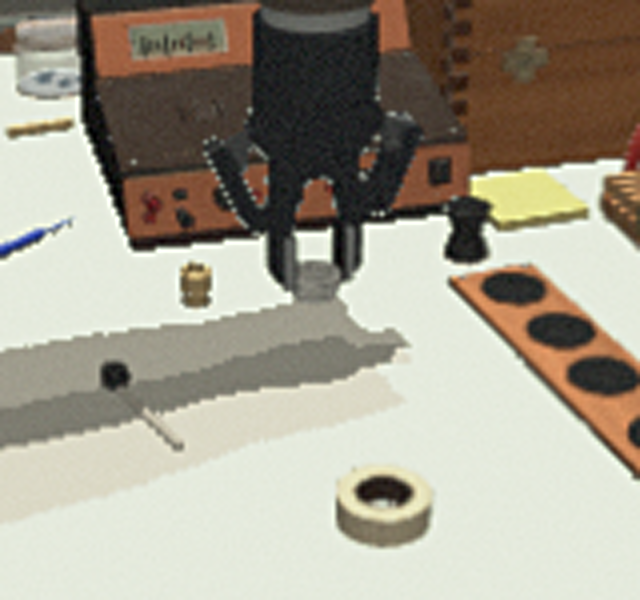

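The scene crop shows die_34 upright between the fingertips at (317,280) in the crop. I'll carry it to its pad.

```bash
python3 -m jog '[[[0.1085,-0.1437,0.02,0,0,0,255],[0.1085,-0.1437,0.02,0,0,0,255],[0.1085,-0.1437,0.02,0,0,0,255],[0.1085,-0.1437,0.02,0,0,0,255],[0.1085,-0.1437,0.02,0,0,0,255],[0.1085,-0.1437,0.0,0,0,0,255],[0.1085,-0.1437,0.0,0,0,0,255]]]'
```

```text
clock: 4.67
eef_pos: [0.553, -0.2993, 0.0593]
tool_rot: [0.837, 0.547, -0.002, -0.003]
ft_force: [-1.2, 1.4, -2.9]
grip_width: 0.0306
```

Run:
```python
from h import *
s=bot.camera("scene")[170:290,270:400]
cv2.imwrite("pics/e.png",cv2.resize(s,(650,600),interpolation=cv2.INTER_CUBIC))
```

```text
(no output)
```

View pics/e.png

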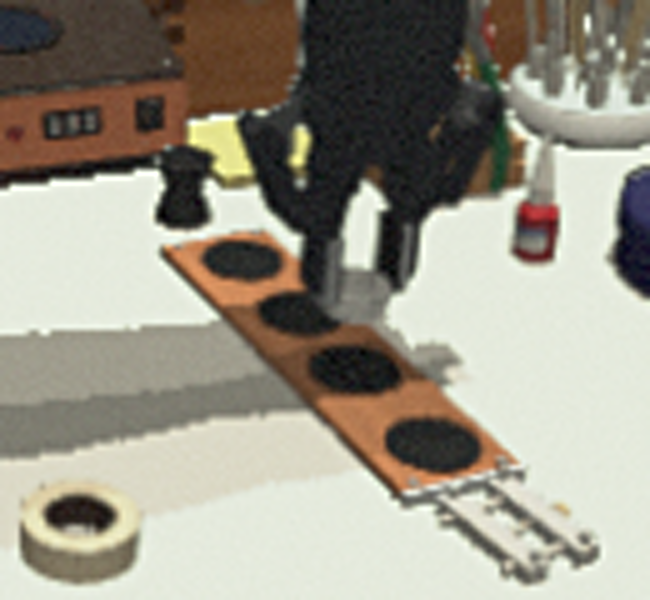

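The held die_34 hovers behind pad 3 from the left ((355,368) in the crop), as expected at this height. I'll lower slowly and check the pad positions in the scene view too.

```bash
python3 - <<'E'
from h import *
uv=np.array([(243,260),(301,313),(355,369),(433,444)])/5+[270,170]-.4
print(onplane("scene",uv,.01).round(4))
E
python3 -m jog '[[[0,0,-0.03,0,0,0,255],[0,0,-0.03,0,0,0,255],[0,0,-0.03,0,0,0,255],[0,0,-0.03,0,0,0,255]]]'
```

```text
[[ 0.6039 -0.1936  0.01  ]
 [ 0.5803 -0.2512  0.01  ]
 [ 0.5552 -0.3038  0.01  ]
 [ 0.5269 -0.369   0.01  ]]
clock: 5.05
eef_pos: [0.5549, -0.299, 0.0348]
tool_rot: [0.837, 0.548, -0.0, -0.0]
ft_force: [-0.4, -0.3, -0.8]
grip_width: 0.0309
```

```bash
python3 -m jog '[[[0.001,-0.003,-0.004,0,0,0,255],[0.001,-0.003,-0.008,0,0,0,255],[0.001,-0.003,-0.008,0,0,0,255],[0.001,-0.003,-0.008,0,0,0,80],[0.001,-0.003,-0.008,0,0,0,80],[0.001,-0.003,-0.008,0,0,0,80],[0.001,-0.003,-0.008,0,0,0,80]]]'
python3 -m jog '[[[0,0,0.1,0,0,0,80],[0,0,0.1,0,0,0,80],[0,0,0.1,0,0,0,80],[0,0,0.1,0,0,0,80]]]'
```

```text
clock: 5.63
eef_pos: [0.5565, -0.3027, 0.0267]
tool_rot: [0.837, 0.548, 0.0, 0.0]
ft_force: [-0.1, -0.3, 0.4]
grip_width: 0.0586
clock: 5.97
eef_pos: [0.5598, -0.3045, 0.133]
tool_rot: [0.837, 0.547, 0.003, 0.005]
ft_force: [0.5, 0.2, 0.5]
grip_width: 0.0589
```

```bash
python3 -m jog '[[[-0.11,0.256,0,0,0,0,80],[-0.11,0.256,0,0,0,0,80],[-0.11,0.256,-0.02,0,0,0,80],[-0.11,0.256,-0.03,0,0,0,80],[-0.11,0.256,-0.04,0,0,0,80],[-0.11,0.256,-0.06,0,0,0,80],[-0.11,0.256,-0.06,0,0,0,80],[-0.11,0.256,-0.06,0,0,0,80],[-0.11,0.256,-0.06,0,0,0,80],[-0.11,0.256,-0.06,0,0,0,80]]]'
python3 - <<'E'
from h import *
s=bot.camera("scene");s0=cv2.imread("pics/scene0.png")
cv2.imwrite("pics/f.png",np.hstack([cv2.resize(s[150:250,190:290],(400,400)),cv2.resize(s[180:280,290:390],(400,400))]))
# die_22 in the first scene picture, brass mask
E
```

```text
clock: 6.8
eef_pos: [0.4466, -0.0466, 0.0663]
tool_rot: [0.837, 0.548, 0.0, 0.0]
ft_force: [0.5, 0.6, 0.3]
grip_width: 0.0586
```

View pics/f.png

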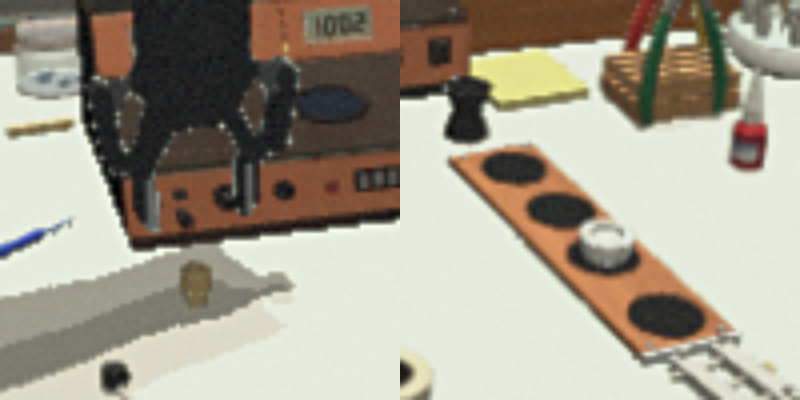

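die_34 stands on its pad, at (606,245) in the right half. die_22 is below the jaws at (196,283) in the left half. I'll descend and grip.

```bash
python3 -m jog '[[[0,0,-0.03,0,0,0,80],[0,0,-0.046,0,0,0,80],[0,0,-0.046,0,0,0,80],[0,0,-0.046,0,0,0,255],[0,0,-0.046,0,0,0,255],[0,0,-0.046,0,0,0,255],[0,0,-0.046,0,0,0,255],[0,0,-0.046,0,0,0,255],[0,0,-0.046,0,0,0,255],[0,0,-0.046,0,0,0,255]]]'
python3 -m jog '[[[0,0,0.06,0,0,0,255],[0,0,0.06,0,0,0,255],[0,0,0.06,0,0,0,255],[0,0,0.06,0,0,0,255]]]'
```

```text
clock: 7.68
eef_pos: [0.4478, -0.0472, 0.0218]
tool_rot: [0.837, 0.547, 0.001, 0.001]
ft_force: [-0.5, -2.6, 6.3]
grip_width: 0.0189
clock: 8.02
eef_pos: [0.4477, -0.0467, 0.0817]
tool_rot: [0.837, 0.548, 0.002, 0.001]
ft_force: [-0.4, -0.8, -0.8]
grip_width: 0.0188
```

```bash
python3 -m jog '[[[0.157,-0.145,0,0,0,0,255],[0.157,-0.145,0,0,0,0,255],[0.157,-0.145,0,0,0,0,255],[0.157,-0.145,0,0,0,0,255],[0.157,-0.145,0,0,0,0,255],[0.157,-0.145,0,0,0,0,255],[0.157,-0.145,-0.03,0,0,0,255],[0.157,-0.145,-0.045,0,0,0,255],[0.157,-0.145,-0.045,0,0,0,255]]]'
```

```text
clock: 8.77
eef_pos: [0.6005, -0.1911, 0.0303]
tool_rot: [0.837, 0.547, -0.002, -0.003]
ft_force: [-0.6, -0.1, -1.8]
grip_width: 0.0193
```

```bash
python3 -m jog '[[[0.001,0,0.002,0,0,0,255],[0.001,0,0.002,0,0,0,255],[0.001,0,0.002,0,0,0,255]]]'
```

```text
clock: 9.02
eef_pos: [0.6047, -0.1915, 0.0381]
tool_rot: [0.837, 0.548, 0.0, 0.0]
ft_force: [0.3, -0.1, -0.2]
grip_width: 0.0192
```

```bash
python3 -m jog '[[[0,0,-0.003,0,0,0,255],[0,0,-0.0055,0,0,0,255],[0,0,-0.0055,0,0,0,255],[0,0,-0.0055,0,0,0,100],[0,0,-0.0055,0,0,0,100],[0,0,-0.0055,0,0,0,100],[0,0,-0.0055,0,0,0,100]]]'
python3 -m jog '[[[0,0,0.15,0,0,0,80],[0,0,0.15,0,0,0,80],[0,0,0.15,0,0,0,80],[0,0,0.15,0,0,0,80],[0,0,0.15,0,0,0,80],[0,0,0.15,0,0,0,80]]]'
python3 - <<'E'
from h import *
cv2.imwrite("pics/g.png",cv2.resize(bot.camera("scene")[170:290,270:400],(650,600)))
t=bot.camera("top");cv2.imwrite("pics/t1.png",t)
E
```

```text
clock: 9.6
eef_pos: [0.6045, -0.1917, 0.0321]
tool_rot: [0.837, 0.547, 0.0, 0.0]
ft_force: [0.4, -0.0, 0.6]
grip_width: 0.0514
clock: 10.1
eef_pos: [0.6057, -0.1921, 0.1846]
tool_rot: [0.837, 0.547, 0.002, 0.002]
ft_force: [-0.6, -0.5, -0.2]
grip_width: 0.0587
```

View pics/g.png

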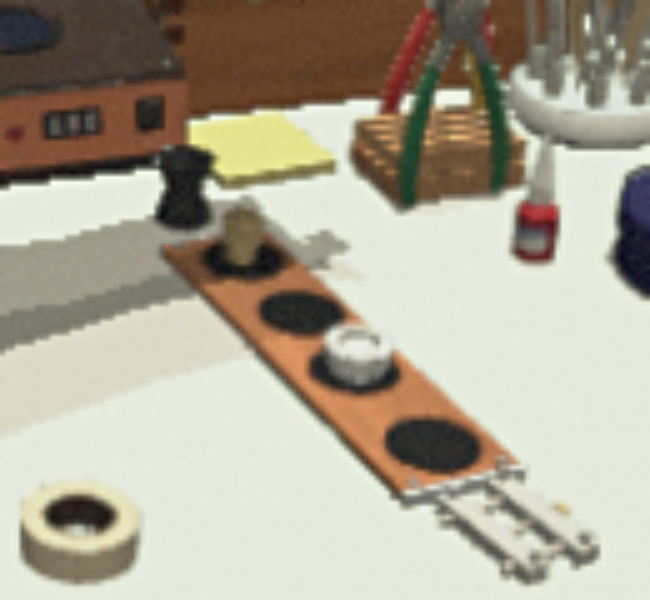

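die_22 and die_34 both stand upright near the middle of their pads, at (243,238) and (357,355) in the crop. Next is die_28, passing in front of the instrument at height.

```bash
python3 -m jog '[[[-0.19,0.2,0,0,0,0,80],[-0.19,0.2,0,0,0,0,80],[-0.19,0.2,0,0,0,0,80],[-0.19,0.2,0,0,0,0,80],[-0.19,0.2,0,0,0,0,80],[-0.19,0.2,0,0,0,0,80],[-0.19,0.2,0,0,0,0,80],[-0.164,0.412,0,0,0,0,80],[-0.164,0.412,0,0,0,0,80],[-0.164,0.412,0,0,0,0,80]]]'
python3 - <<'E'
from h import *
o=bot.get_obs();print(o['eef_pos'])
for n,uv,z in [("42",(165,182.5),.009)]: print(onplane("scene",[uv],z).round(3))
cv2.imwrite("pics/i.png",cv2.resize(bot.camera("scene")[150:230,130:230],(750,600)))
E
```

```text
clock: 11.03
eef_pos: [0.4277, 0.1334, 0.1803]
tool_rot: [0.837, 0.547, -0.002, -0.0]
ft_force: [1.5, -0.6, 0.3]
grip_width: 0.0584
[0.42771097 0.1334442  0.18029627]
[[0.447 0.342 0.009]]
```

View pics/i.png

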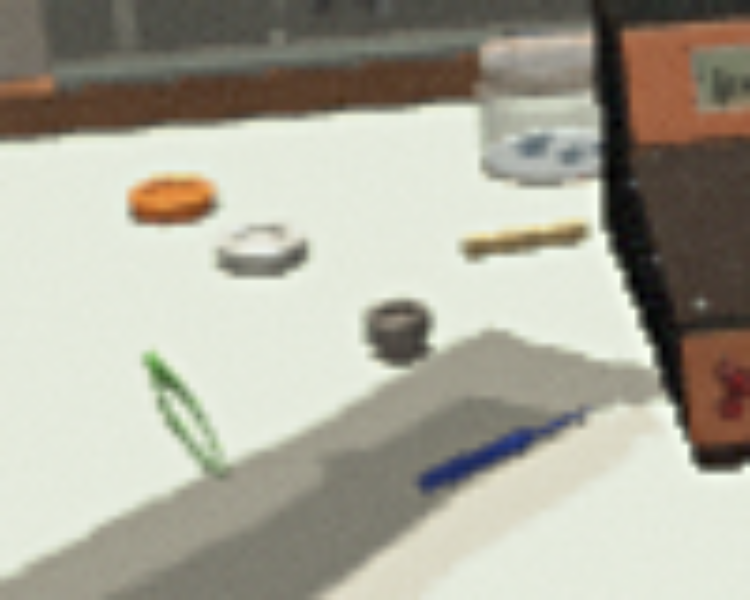

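die_28 is at crop (399,331) and die_42 at (262,251), with the orange decoy at (172,198). That gives about (0.439,0.219) for die_28 and (0.447,0.345) for die_42.

```bash
python3 -m jog '[[[0.01,0.086,-0.03,0,0,0,80],[0.01,0.086,-0.05,0,0,0,80],[0.01,0.086,-0.12,0,0,0,80],[0.01,0.086,-0.12,0,0,0,80],[0.01,0.086,-0.12,0,0,0,80],[0.01,0.086,-0.12,0,0,0,80],[0.01,0.086,-0.12,0,0,0,80]]]'
```

```text
clock: 11.67
eef_pos: [0.4395, 0.2179, 0.0622]
tool_rot: [0.837, 0.547, -0.001, 0.0]
ft_force: [0.3, 0.3, 0.4]
grip_width: 0.0588
```

```bash
python3 -m jog '[[[0,0,-0.03,0,0,0,80],[0,0,-0.045,0,0,0,80],[0,0,-0.045,0,0,0,80],[0,0,-0.045,0,0,0,255],[0,0,-0.045,0,0,0,255],[0,0,-0.045,0,0,0,255],[0,0,-0.045,0,0,0,255],[0,0,-0.045,0,0,0,255],[0,0,-0.045,0,0,0,255],[0,0,-0.045,0,0,0,255]]]'
python3 -m jog '[[[0,0,0.16,0,0,0,255],[0,0,0.16,0,0,0,255],[0,0,0.16,0,0,0,255],[0,0,0.16,0,0,0,255],[0,0,0.16,0,0,0,255],[0,0,0.16,0,0,0,255]]]'
```

```text
clock: 12.5
eef_pos: [0.4414, 0.219, 0.0196]
tool_rot: [0.837, 0.547, 0.002, 0.001]
ft_force: [-0.8, -0.9, 6.3]
grip_width: 0.0251
clock: 13.0
eef_pos: [0.4418, 0.2195, 0.1811]
tool_rot: [0.837, 0.547, 0.005, 0.001]
ft_force: [0.7, 0.2, -1.6]
grip_width: 0.0249
```

```bash
python3 -m jog '[[[-0.025,-0.24,0,0,0,0,255],[-0.025,-0.24,0,0,0,0,255],[-0.025,-0.24,0,0,0,0,255],[-0.025,-0.24,0,0,0,0,255],[-0.025,-0.24,0,0,0,0,255],[-0.025,-0.24,0,0,0,0,255],[0.14,-0.469,-0.05,0,0,0,255],[0.14,-0.469,-0.05,0,0,0,255],[0.14,-0.469,-0.05,0,0,0,255],[0.14,-0.469,-0.05,0,0,0,255]]]'
```

```text
clock: 13.83
eef_pos: [0.5101, -0.1565, 0.1466]
tool_rot: [0.837, 0.547, -0.0, -0.001]
ft_force: [-0.0, -0.1, -0.9]
grip_width: 0.0244
```

```bash
python3 -m jog '[[[0.07,-0.092,-0.04,0,0,0,255],[0.07,-0.092,-0.04,0,0,0,255],[0.07,-0.092,-0.04,0,0,0,255],[0.07,-0.092,-0.1,0,0,0,255],[0.07,-0.092,-0.1,0,0,0,255],[0.07,-0.092,-0.1,0,0,0,255],[0.07,-0.092,-0.1,0,0,0,255]]]'
```

```text
clock: 14.42
eef_pos: [0.5782, -0.2459, 0.0453]
tool_rot: [0.837, 0.547, -0.002, -0.003]
ft_force: [-0.3, -0.3, -0.3]
grip_width: 0.0247
```

```bash
python3 -m jog '[[[0.001,-0.003,-0.011,0,0,0,255],[0.001,-0.003,-0.011,0,0,0,255],[0.001,-0.003,-0.011,0,0,0,255],[0.001,-0.003,-0.011,0,0,0,255]]]'
```

```text
clock: 14.75
eef_pos: [0.5822, -0.2498, 0.0382]
tool_rot: [0.837, 0.548, 0.001, 0.001]
ft_force: [0.9, -0.2, 0.1]
grip_width: 0.0246
```

```bash
python3 -m jog '[[[0,0,-0.004,0,0,0,255],[0,0,-0.0075,0,0,0,255],[0,0,-0.0075,0,0,0,255],[0,0,-0.0075,0,0,0,90],[0,0,-0.0075,0,0,0,90],[0,0,-0.0075,0,0,0,90],[0,0,-0.0075,0,0,0,90]]]'
python3 -m jog '[[[0,0,0.15,0,0,0,60],[0,0,0.15,0,0,0,60],[0,0,0.15,0,0,0,60],[0,0,0.15,0,0,0,60],[0,0,0.15,0,0,0,60],[0,0,0.15,0,0,0,60]]]'
```

```text
clock: 15.33
eef_pos: [0.5813, -0.2497, 0.0292]
tool_rot: [0.837, 0.547, -0.0, -0.0]
ft_force: [1.0, 0.6, -0.4]
grip_width: 0.0548
clock: 15.83
eef_pos: [0.5828, -0.2503, 0.1819]
tool_rot: [0.837, 0.547, 0.001, 0.002]
ft_force: [-0.2, -0.2, -0.6]
grip_width: 0.0654
```

```bash
python3 -m jog '[[[-0.17,0.25,0,0,0,0,60],[-0.17,0.25,0,0,0,0,60],[-0.17,0.25,0,0,0,0,60],[-0.17,0.25,0,0,0,0,60],[-0.17,0.25,0,0,0,0,60],[-0.17,0.25,0,0,0,0,60],[-0.17,0.25,0,0,0,0,60],[-0.17,0.25,0,0,0,0,60],[-0.134,0.595,0,0,0,0,60],[-0.134,0.595,0,0,0,0,60]]]'
python3 -m jog '[[[0.03,0.27,0,0,0,0,60],[0.03,0.27,0,0,0,0,60],[0.03,0.27,0,0,0,0,60],[0.03,0.27,0,0,0,0,60],[0.03,0.27,0,0,0,0,60],[0.03,0.27,-0.05,0,0,0,60],[0.03,0.27,-0.1,0,0,0,60],[0.03,0.27,-0.1,0,0,0,60],[0.03,0.27,-0.1,0,0,0,60],[0.03,0.27,-0.1,0,0,0,60]]]'
```

```text
clock: 16.67
eef_pos: [0.4186, 0.0832, 0.1781]
tool_rot: [0.838, 0.546, -0.001, -0.0]
ft_force: [1.5, 0.3, 1.0]
grip_width: 0.0654
clock: 17.5
eef_pos: [0.4474, 0.3513, 0.075]
tool_rot: [0.836, 0.548, -0.005, 0.001]
ft_force: [-0.3, -0.3, 1.1]
grip_width: 0.0652
```

```bash
python3 -m jog '[[[0,-0.006,-0.04,0,0,0,60],[0,-0.006,-0.04,0,0,0,60],[0,-0.006,-0.04,0,0,0,60],[0,-0.006,-0.04,0,0,0,60]]]'
python3 - <<'E'
from h import *
cv2.imwrite("pics/j.png",cv2.resize(bot.camera("scene")[130:210,120:220],(750,600)))
E
```

```text
clock: 17.83
eef_pos: [0.4516, 0.3473, 0.0419]
tool_rot: [0.837, 0.547, 0.002, -0.0]
ft_force: [0.1, 0.8, -0.0]
grip_width: 0.0651
```

View pics/j.png

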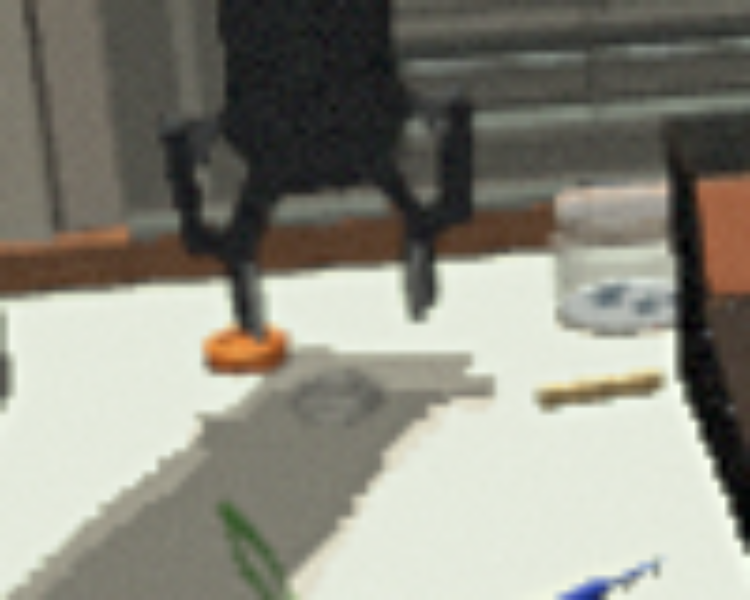

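The jaw centre at (335,325) hangs over die_42 at (337,398). The orange disc is outside the jaws.

```bash
python3 -m jog '[[[-0.002,-0.001,-0.015,0,0,0,60],[-0.002,-0.001,-0.028,0,0,0,60],[-0.002,-0.001,-0.028,0,0,0,60],[-0.002,-0.001,-0.028,0,0,0,255],[-0.002,-0.001,-0.028,0,0,0,255],[-0.002,-0.001,-0.028,0,0,0,255],[-0.002,-0.001,-0.028,0,0,0,255],[-0.002,-0.001,-0.028,0,0,0,255],[-0.002,-0.001,-0.028,0,0,0,255]]]'
```

```text
clock: 18.63
eef_pos: [0.4493, 0.3471, 0.0138]
tool_rot: [0.837, 0.547, 0.002, -0.0]
ft_force: [-1.4, -0.8, 5.0]
grip_width: 0.0383
```

```bash
python3 -m jog '[[[0,0,0.165,0,0,0,255],[0,0,0.165,0,0,0,255],[0,0,0.165,0,0,0,255],[0,0,0.165,0,0,0,255],[0,0,0.165,0,0,0,255],[0,0,0.165,0,0,0,255]]]'
python3 -m jog '[[[-0.035,-0.35,0,0,0,0,255],[-0.035,-0.35,0,0,0,0,255],[-0.035,-0.35,0,0,0,0,255],[-0.035,-0.35,0,0,0,0,255],[-0.035,-0.35,0,0,0,0,255],[-0.035,-0.35,0,0,0,0,255],[-0.035,-0.35,0,0,0,0,255],[-0.035,-0.35,0,0,0,0,255],[-0.035,-0.35,0,0,0,0,255],[-0.035,-0.35,0,0,0,0,255]]]'
```

```text
clock: 19.13
eef_pos: [0.4502, 0.3478, 0.181]
tool_rot: [0.837, 0.547, 0.005, -0.0]
ft_force: [-0.3, -0.8, -1.9]
grip_width: 0.0381
clock: 19.97
eef_pos: [0.4112, -0.0072, 0.1751]
tool_rot: [0.838, 0.545, -0.002, -0.0]
ft_force: [-0.8, 0.7, -0.8]
grip_width: 0.0388
```

```bash
python3 -m jog '[[[0.03,-0.3,0,0,0,0,255],[0.03,-0.3,0,0,0,0,255],[0.03,-0.3,0,0,0,0,255],[0.03,-0.3,0,0,0,0,255],[0.03,-0.3,0,0,0,0,255],[0.114,-0.364,-0.06,0,0,0,255],[0.114,-0.364,-0.06,0,0,0,255],[0.114,-0.364,-0.06,0,0,0,255],[0.114,-0.364,-0.06,0,0,0,255],[0.114,-0.364,-0.06,0,0,0,255]]]'
python3 -m jog '[[[0,0,-0.05,0,0,0,255],[0,0,-0.085,0,0,0,255],[0,0,-0.085,0,0,0,255],[0,0,-0.085,0,0,0,255],[0,0,-0.085,0,0,0,255],[0,0,-0.085,0,0,0,255]]]'
```

```text
clock: 20.8
eef_pos: [0.528, -0.3696, 0.1126]
tool_rot: [0.837, 0.547, -0.0, -0.001]
ft_force: [0.8, 0.7, -0.2]
grip_width: 0.0382
clock: 21.3
eef_pos: [0.5287, -0.3682, 0.0338]
tool_rot: [0.837, 0.548, 0.001, 0.002]
ft_force: [0.1, 0.2, -2.0]
grip_width: 0.0384
```

Release height is TCP z ≈ 0.024.

```bash
python3 -m jog '[[[-0.001,0.001,-0.005,0,0,0,255],[-0.001,0.001,-0.009,0,0,0,255],[-0.001,0.001,-0.009,0,0,0,255],[-0.001,0.001,-0.009,0,0,0,60],[-0.001,0.001,-0.009,0,0,0,60],[-0.001,0.001,-0.009,0,0,0,60],[-0.001,0.001,-0.009,0,0,0,60]]]'
python3 -m jog '[[[0,0,0.15,0,0,0,60],[0,0,0.15,0,0,0,60],[0,0,0.15,0,0,0,60],[0,0,0.15,0,0,0,60],[-0.2,0,0.15,0,0,0,60],[-0.25,0,0.15,0,0,0,60],[-0.25,0,0.15,0,0,0,60],[-0.25,0,0.15,0,0,0,60],[-0.25,0,0.15,0,0,0,60],[-0.25,0,0.15,0,0,0,60]]]'
python3 - <<'E'
from h import *
s=bot.camera("scene")[170:290,270:400];t=bot.camera("top")[145:205,270:400];cv2.imwrite("pics/t2.png",bot.camera("top"))
cv2.imwrite("pics/k.png",np.vstack([cv2.resize(s,(325,300)),cv2.resize(t,(325*2,300),interpolation=cv2.INTER_CUBIC)[:, :325]]) if 0 else np.hstack([cv2.resize(s,(325,300)),np.zeros((300,5,3),np.uint8),cv2.resize(t,(470,300))]))
cv2.imwrite("pics/t.png",cv2.resize(t,(780,360),interpolation=cv2.INTER_CUBIC))
cv2.imwrite("pics/s.png",cv2.resize(s,(650,600),interpolation=cv2.INTER_CUBIC))
E
```

```text
clock: 21.88
eef_pos: [0.5263, -0.367, 0.0227]
tool_rot: [0.837, 0.547, 0.0, 0.0]
ft_force: [1.2, 0.1, 0.4]
grip_width: 0.0655
clock: 22.72
eef_pos: [0.2743, -0.3665, 0.1725]
tool_rot: [0.837, 0.548, -0.0, 0.0]
ft_force: [-0.5, -1.0, 0.5]
grip_width: 0.0651
```

View pics/t.png

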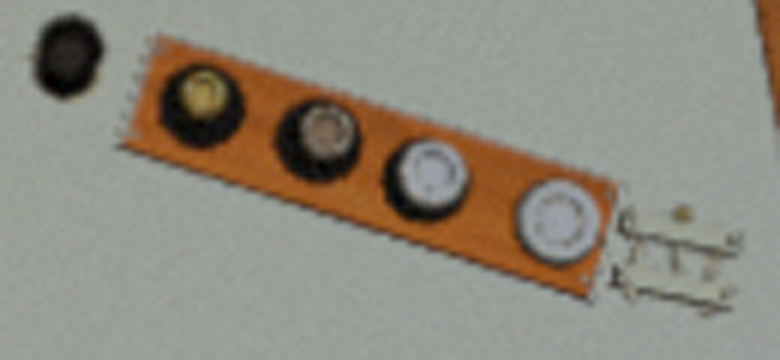

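View pics/s.png

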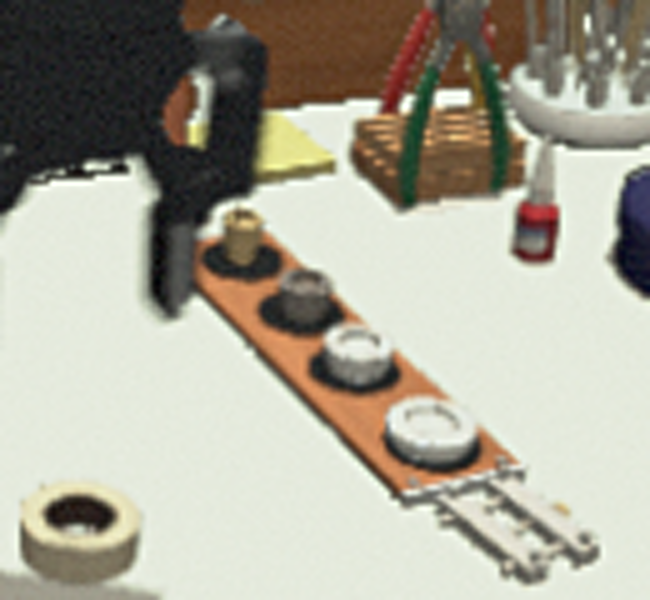

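All four stand upright in the right order. The top crop has the faces at (204,91), (326,131), (433,172) and (560,218). I'll check the offsets numerically.

Run:
```python
from h import *
P=np.array([(.6058,-.1901),(.5824,-.2481),(.5563,-.2999),(.5283,-.3655)])
for uv,z,p in zip([(204,91),(326,131),(433,172),(560,218)],[.036,.03,.026,.022],P):
    q=onplane("top",[np.array(uv)/6+[269.6,144.6]],z)[0,:2]; print(q.round(4),((q-p)*1000).round(1))
```

```text
[ 0.6067 -0.1885] [0.9 1.6]
[ 0.5821 -0.2488] [-0.3 -0.7]
[ 0.5571 -0.3015] [ 0.8 -1.6]
[ 0.5285 -0.3644] [0.2 1.1]
```

All are within 2 mm of the pad centres, so I'm handing in.

```bash
python3 -c "
from workcell import bot;print(bot.job_done(),bot.get_obs()['clock'])"
```

```text
the job is handed in; nothing more can be done
the job is handed in; nothing more can be done
```

All four dies are on their pads in order, and I handed the job in at about 23 s; the hand-in reports no verdict. From the movement holder's end to the loupe they run 42, 34, 28 and 22 mm. The orange disc and the tape roll were not touched.

My last checks, from the top and scene pictures, show every die upright. By the top camera each centre is within about 2 mm of its pad's centre, against the 12 mm allowed. The gripper is open and clear of the dies.

- **Camera agreement:** the two cameras differed by 2–8 mm on positions, so I aimed at points between their readings.
- **Grip width:** it read about 3–4 mm below each die's diameter in every grasp. No die slipped or was dropped.
- **Forces:** the force readings at the end of each move stayed at about 6 N or less.

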